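Make up two gate hinges on their pintles

TASK

Make up the two gate hinges on their upright pins, each part threaded over the pin: on the tall galvanised pin the bronze washer goes at the bottom, then the galvanised eye, then the red collar on top; on the short black pin the white washer goes at the bottom and the black eye on top. Keep every part the way up it lies now, leave it seated flat on the one below, let go of it all, and leave the padlock, the file and the screwdriver where they are.

Things in the scene. Friction and masses are not known exactly. Their poses are not given: they have to be found in the camera images.
- tall_pintle: galvanised (light grey) gate pintle fixed to the cart top: square plate 80 x 80 mm, 8 mm thick, with an upright round pin 13 mm in diameter in its centre, the pin's top 68 mm above the cart top (its last 8 mm tapering to 6 mm). Origin at the plate's underside on the pin's axis, z up along the pin.
- short_pintle: black gate pintle fixed to the cart top: round plate 80 mm in diameter, 8 mm thick, with an upright round pin 13 mm in diameter in its centre, the pin's top 54 mm above the cart top (its last 8 mm tapering to 6 mm). Origin at the plate's underside on the pin's axis, z up along the pin.
- bronze_washer: loose bronze-brown hinge washer, 44 mm outside, 22 mm hole, 8 mm thick. Its hole runs along its z axis. It lies flat on the cart; origin at the centre of its underside.
- galvanised_eye: loose galvanised (light grey) weld-on gate eye, about 0.2 kg: ring 42 mm outside, 22 mm hole, 26 mm high, with a flat leaf (8 mm thick, 3 to 23 mm above the underside) along its +x axis to 58 mm from the ring's centre; centre of mass about 9 mm off the ring's axis, towards the leaf. It lies with the hole upright, the way up it is to be fitted. Origin on the ring's axis, at its underside.
- red_collar: loose red collar, 40 mm outside, 22 mm hole, 14 mm high. Its hole runs along its z axis. It lies flat on the cart; origin at the centre of its underside.
- white_washer: loose white nylon washer, 44 mm outside, 22 mm hole, 8 mm thick. Its hole runs along its z axis. It lies flat on the cart; origin at the centre of its underside.
- black_eye: loose black weld-on gate eye, about 0.2 kg: ring 42 mm outside, 22 mm hole, 26 mm high, with a flat leaf (8 mm thick, 3 to 23 mm above the underside) along its +x axis to 58 mm from the ring's centre; centre of mass about 9 mm off the ring's axis, towards the leaf. It lies with the hole upright, the way up it is to be fitted. Origin on the ring's axis, at its underside.
- padlock: bystander: chrome padlock lying flat, body 44 x 36 mm and 20 mm high, its shackle reaching 47 mm from the origin along +y. Origin under the body's centre.
- file: bystander: steel file with a wooden handle, lying along its x axis from -120 mm (handle end) to +120 mm (tip), at most 22 mm wide and 22 mm high. Origin on the cart top, midway.
- screwdriver: bystander: screwdriver with an orange handle, 170 mm long, lying along its x axis with the handle to -x, under 35 mm wide and high. Origin under its middle.

How it is judged:
At the end, for the whole second after the job is handed in: Tall pintle: bronze washer 5-12 mm, galvanised eye 12.5-20 mm, red collar 38-47 mm; short pintle: white washer 5-12 mm, black eye 12.5-20 mm (part underside above pintle underside). Each within 8 mm of its pin, upright within 0.12 rad, same way up as at first, at rest (horizontal distance between each of bronze_washer, galvanised_eye, red_collar and tall_pintle below 0.008 m and z of bronze_washer in the frame of tall_pintle between 0.005 and 0.012 m and angle between each of bronze_washer, galvanised_eye, red_collar, white_washer, black_eye's own z axis and vertical below 0.12 rad and linear speed of each of bronze_washer, galvanised_eye, red_collar, white_washer, black_eye below 0.02 m/s and angular speed of each of bronze_washer, galvanised_eye, red_collar, white_washer, black_eye below 0.2 rad/s and z of galvanised_eye in the frame of tall_pintle between 0.0125 and 0.02 m and z of red_collar in the frame of tall_pintle between 0.038 and 0.047 m and horizontal distance between each of white_washer, black_eye and short_pintle below 0.008 m and z of white_washer in the frame of short_pintle between 0.005 and 0.012 m and z of black_eye in the frame of short_pintle between 0.0125 and 0.02 m); the robot touches nothing.
It fails at once if the padlock is pushed more than 25 mm from where it lay (distance of padlock from where it was at the start of the episode above 0.025 m).
It fails at once if the file is pushed more than 25 mm from where it lay (distance of file from where it was at the start of the episode above 0.025 m).
It fails at once if the screwdriver is pushed more than 25 mm from where it lay (distance of screwdriver from where it was at the start of the episode above 0.025 m).
It also fails if it takes over 120 s, if anything falls off the work surface, if the arm or the gripper's body presses on something with over 40 N, if the wrist force passes 120 N, or if a joint passes its speed limit or range.

ROBOT

A 6-joint arm with a two-finger parallel gripper is mounted at the origin on the work surface. World frame = base frame: x ahead of the robot, y to its left, z up, the work surface at z = 0. Lengths are in m, angles in rad, forces in N, time in s.
With the tool pointing down it reaches from about 0.4 to 0.825 m from the base axis. Payload 7 kg.
Tool frame: the origin (TCP) lies at the very end of the fingers, on their centre line; the grasp point (between the pads) lies arm.hold_point_z behind it (arm.hold_point_z is the distance from the TCP to the grasp point, in m); z points along the fingers, y is the line along which they close (so a half turn about z gives the same grasp; the last joint's range is limited). The gripper opens to 88 mm and grips with 3 to 60 N. Pads are 19 mm wide; open, the fingers measure 130 mm over their backs; the gripper's body (78 mm by 193 mm) begins 47 mm behind the grasp point.
Start: joints at [-0.888, 0.359, 0.012, 0, -1.224, -0.288], TCP at [0.26, -0.623, 0.227] pointing down, gripper open.
Joint ranges: [-3.07, 3.07], [-1.43, 2.12], [-1.02, 1.25], [-3.03, 1.67], [-3.05, -0], [-3.03, 3.03]. Speed limits (rad/s): [2.39, 2.39, 3.01, 3.14, 3.14, 3.14].

INTERFACE

Orientations are given as [roll, pitch, yaw] about the fixed x, y, z axes, in that order (R = Rz(yaw) Ry(pitch) Rx(roll)).
In Python, from station import arm, grab_frame, camera_params, job_done gives the robot as it stands (arm), with the cameras as plain functions and the job as plain functions.
- The arm moves only by the shell command python3 nudge.py 'ROWS' [FORCE]. ROWS is a JSON list of rows, 1 to 20 of them, each of 5 numbers: the finger opening in m, then dx, dy, dz in m, then a turn about the tool's z in rad; each row is the pose to reach, as a shift and turn from the pose commanded when the command began, along the tool's axes at that moment; what a row does not reach only later rows make up. A row lasts 1/12 s, in which the tool goes at most 0.0417 m and 0.125 rad, less where a joint would pass 70% of its speed; a pose out of reach is approached as far as the arm can. The fingers move at their own pace and stop on an object; FORCE is the grip in N (left out, the last holds). Time passes only in rows, so rows that do not move let the fingers close. It prints the time, the measured TCP pose, the force, the opening and the grip force at its end.
- arm.get_state(): the state, without advancing time (a new reading comes with each control period).
- grab_frame(name): name is "side" or "top"; returns the picture (480x640x3 uint8, red, green, blue); there is no depth.
- camera_params(name): a dict with "fx", "fy", "cx", "cy" (pixels), "T" (4x4, takes a point from camera to world coordinates). Camera axes: x right, y down, z forward; pixel columns grow to the right and rows downward; lengths in m; the calibration is good to about 2 mm. A picture is of the moment at which its call begins. camera_params takes no time and is no camera call.
- job_done(): hands the job in; it is judged then, once.
The state is a dict: "t": time; "q": joint angles; "qd": joint speeds; "joint_efforts": joint torques, N m; "eef_pos": TCP position; "ee_rot": TCP orientation; "force": force on the tool from outside, world axes, zero at the start; "moment": the same for the moment, N m; "width": finger opening in m; "gripper_force": force on a finger pad.
Only numpy, scipy, OpenCV 4.12 (cv2) and the standard library are available. Lean on these libraries where they do the work, as an engineer would, in place of code of your own. Each camera call takes 0.05 s, during which the arm holds its last target. There are 200 camera calls.

## Working session

There is one attempt and no reset: what is moved stays moved. The work goes in short steps, Python scripts to look and compute and a shell command to move; the robot and the scene stay as the last step left them, time stands still between calls to the robot, and variables do not carry over. Pictures are saved under pics/ and viewed, at most 14 in all, crops included, and the job is handed in when it is done.

```bash
ls; mkdir -p pics; python3 - <<'E'
from station import arm, grab_frame, camera_params, job_done
import cv2,numpy as np
print(arm.hold_point_z, arm.get_state())
for n in("side","top"):
    im=grab_frame(n); cv2.imwrite(f"pics/{n}0.png",im[:,:,::-1]); p=camera_params(n); print(n,{k:(np.round(v,4).tolist()) for k,v in p.items()})
E
```

```text
nudge.py
pics
station.py
0.0188 {'t': 0.0, 'q': array([-8.87929838e-01,  3.59406971e-01,  1.10521448e-02, -3.29085938e-04,
       -1.22408915e+00, -2.88097547e-01]), 'qd': array([-1.30104615e-03, -1.66842853e-03,  3.62181011e-05, -8.28066092e-04,
        1.45420299e-03,  7.82557187e-04]), 'joint_efforts': array([ 4.46336317e-04, -5.82717705e+01,  2.93055207e+01,  6.99754760e+00,
        6.86664323e-03, -1.55706061e-04]), 'eef_pos': array([ 0.25938135, -0.62264732,  0.22561057]), 'ee_rot': array([ 3.13992501e+00, -1.71576795e-04, -2.74693565e+00]), 'force': array([ 0.13189978, -0.29219397, -0.91893316]), 'moment': array([-0.01707088, -0.01676881, -0.00306571]), 'gripper_force': 0.0, 'width': 0.08773195650293715}
side {'fx': 435.2315, 'fy': 435.2315, 'cx': 324.2402, 'cy': 242.999, 'T': [[0.9995, -0.0133, 0.0288, 0.5323], [-0.0309, -0.6052, 0.7955, -0.6767], [0.0069, -0.796, -0.6053, 0.5356], [0.0, 0.0, 0.0, 1.0]]}
top {'fx': 571.1711, 'fy': 571.1711, 'cx': 312.6512, 'cy': 245.3577, 'T': [[-0.0253, -0.9882, 0.151, 0.4063], [-0.9993, 0.021, -0.0298, 0.0197], [0.0262, -0.1516, -0.9881, 1.0313], [0.0, 0.0, 0.0, 1.0]]}
```

View pics/top0.png

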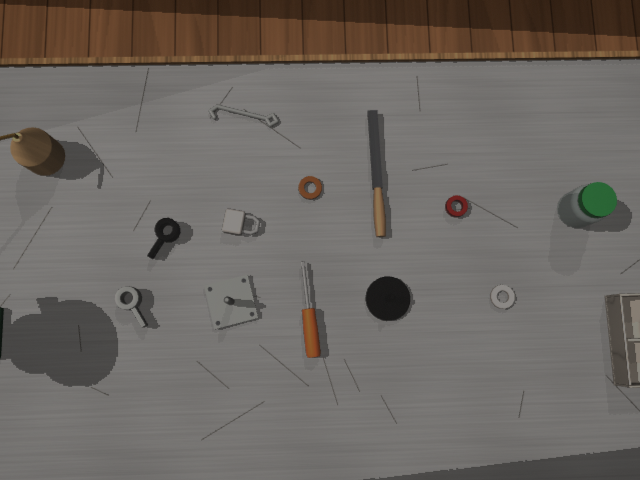

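View pics/side0.png

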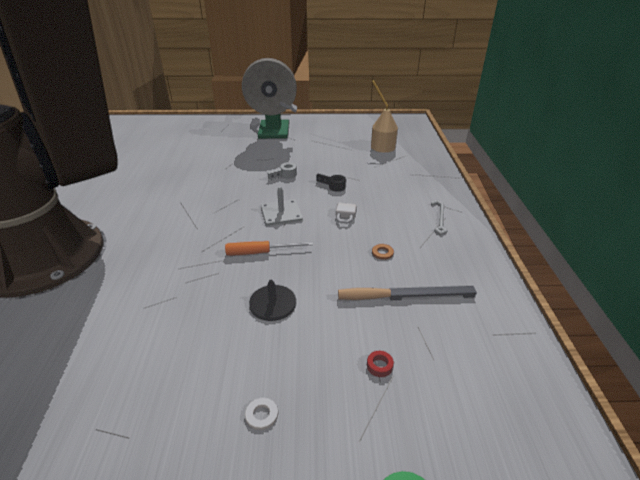

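The top view shows the bronze washer at (311,188), red collar (457,206), white washer (503,297), black eye (167,230) with its leaf toward (153,256), and galvanised eye (127,298) with its leaf toward (145,325). The tall pintle is at (231,302) and the short one at (388,298). In the side view the same parts are at (383,251), (380,364), (261,414), (337,183) and (289,171), with the pins near (281,200) and (272,290).

```bash
cat > h.py <<'E'
import cv2,numpy as np
from station import arm, grab_frame, camera_params, job_done
P={n:camera_params(n) for n in("side","top")}
def ray(n,u,v):
    p=P[n];T=np.array(p["T"]);d=T[:3,:3]@[(u-p["cx"])/p["fx"],(v-p["cy"])/p["fy"],1];return T[:3,3],d/np.linalg.norm(d)
def plane(n,uv,z):
    o,d=ray(n,*uv);return o+d*(z-o[2])/d[2]
def tri(a,b):
    (o1,d1),(o2,d2)=ray("top",*a),ray("side",*b)
    s=np.linalg.lstsq(np.c_[d1,-d2],o2-o1,rcond=None)[0];p,q=o1+s[0]*d1,o2+s[1]*d2
    return (p+q)/2,np.linalg.norm(p-q)
def proj(n,X):
    p=P[n];T=np.array(p["T"]);c=T[:3,:3].T@(np.array(X)-T[:3,3]);return c[0]/c[2]*p["fx"]+p["cx"],c[1]/c[2]*p["fy"]+p["cy"]
E
python3 - <<'E'
import cv2,numpy as np
t=cv2.imread("pics/top0.png");s=cv2.imread("pics/side0.png")
def c(im,x,y,r=24): return cv2.resize(im[y-r:y+r,x-r:x+r],(200,200),interpolation=cv2.INTER_NEAREST)
T=[(311,188),(457,206),(503,297),(160,240),(135,308),(231,302),(388,298)]
S=[(383,251),(380,364),(261,414),(332,183),(284,171),(281,205),(273,295)]
f=lambda im,L:[c(im,*q) for q in L]
a=f(t,T);b=f(s,S);z=np.zeros_like(a[0])
cv2.imwrite("pics/m1.png",np.vstack([np.hstack(a[3:]),np.hstack(b[3:])]))
cv2.imwrite("pics/m2.png",np.vstack([np.hstack(a[:3]),np.hstack(b[:3])]))
E
```

```text
(no output)
```

View pics/m1.png

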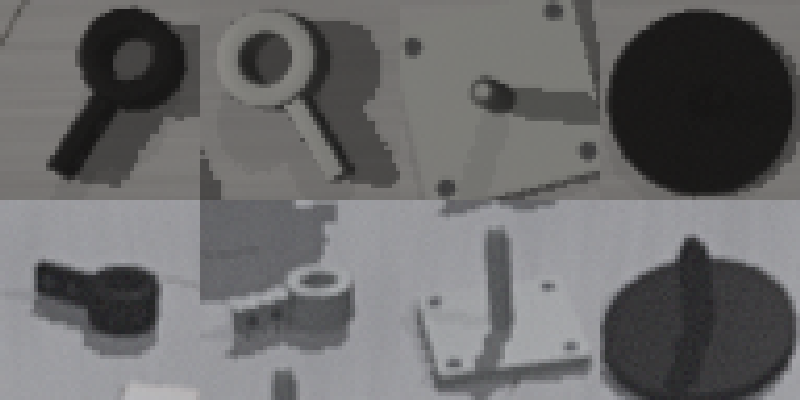

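View pics/m2.png

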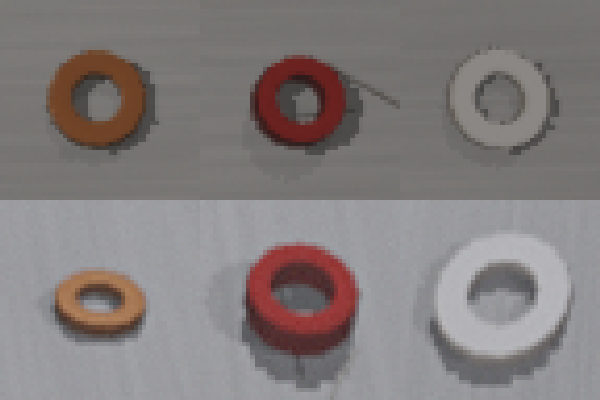

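Crops: all the rings show clean outlines in both views. The tall pin's tip is near (226.7,299) in top and (280.3,188) in side, and the short pin's tip near (270.8,280) in side. In top the short pin vanishes against its black plate.

```bash
cat > m.py <<'E'
from h import *
t=cv2.imread("pics/top0.png");s=cv2.imread("pics/side0.png")
def cen(im,x,y,r,f):
    b=cv2.GaussianBlur(cv2.resize(im[y-r:y+r,x-r:x+r],None,fx=4,fy=4,interpolation=cv2.INTER_CUBIC),(5,5),0)
    m=f(b).astype(np.uint8)
    c=max(cv2.findContours(m,cv2.RETR_EXTERNAL,cv2.CHAIN_APPROX_NONE)[0],key=cv2.contourArea)
    M=cv2.moments(cv2.convexHull(c)); return ((M["m10"]/M["m00"]+.5)/4-.5+x-r,(M["m01"]/M["m00"]+.5)/4-.5+y-r),cv2.contourArea(c)/16
sat=lambda b:(b.max(2).astype(int)-b.min(2))>45
dark=lambda k:(lambda b:b.max(2)<k)
bri=lambda k:(lambda b:b.min(2)>k)
for n,a,b,f,g in [("bronze",(311,188),(383,251),sat,sat),("red",(457,206),(380,364),sat,sat),("white",(503,297),(261,414),bri(125),bri(190)),
   ("shortplate",(388,298),(273,300),dark(50),dark(90))]:
    r=20 if n!="shortplate" else 32
    (ca,A),(cb,B)=cen(t,*a,r,f),cen(s,*b,r,g)
    print(n,np.round(ca,1),A,np.round(cb,1),B,[np.round(x,4) for x in tri(ca,cb)],"top@.004/.007",np.round(plane("top",ca,.004),4)[:2],np.round(plane("top",ca,.007),4)[:2])
for n,a,b,z in [("blackeye mid",(167.6,229.9),(337.5,183.2),.013),("galv top",(126.4,297.7),(288.9,166.5),.026),("tallpin",(226.7,299.1),(280.3,188),.068)]:
    print(n,[np.round(x,4) for x in tri(a,b)],plane("top",a,z)[:2],plane("side",b,z)[:2])
print("shortpin side@.054",plane("side",(270.8,280.1),.054))
c=np.clip(t[270:326,360:416].astype(int)*5-60,0,255).astype(np.uint8)
cv2.imwrite("pics/sp.png",cv2.resize(c,(560,560),interpolation=cv2.INTER_NEAREST))
# leaf direction
print("galv leaf",plane("top",(144.5,325),.023),"black leaf",plane("top",(152,257),.023))
E
python3 m.py
```

```text
bronze [309.6 187. ] 393.875 [382.5 250.5] 226.40625 [array([ 0.6715, -0.0083,  0.0066]), np.float64(0.0007)] top@.004/.007 [ 0.6726 -0.0084] [ 0.6718 -0.0083]
red [456.6 205.3] 330.5625 [380.  361.2] 444.21875 [array([ 0.6303, -0.2772,  0.0131]), np.float64(0.0007)] top@.004/.007 [ 0.6326 -0.2799] [ 0.632 -0.279]Traceback (most recent call last):
  File "m.py", line 14, in <module>
    (ca,A),(cb,B)=cen(t,*a,r,f),cen(s,*b,r,g)
                                ~~~^^^^^^^^^^
  File "m.py", line 6, in cen
    c=max(cv2.findContours(m,cv2.RETR_EXTERNAL,cv2.CHAIN_APPROX_NONE)[0],key=cv2.contourArea)
ValueError: max() iterable argument is empty
```

```bash
sed -i 's/^sat=.*/sat=lambda b:(cv2.cvtColor(b,cv2.COLOR_BGR2HSV)[:,:,1]>90)/; s/bri(190)/bri(172)/' m.py; python3 - <<'E'
import cv2;s=cv2.imread("pics/side0.png");print(s[414,240:285].min(1),s[430:440:2,261], s[372:378,380])
E
python3 m.py
```

```text
[147 139 139 140 144 162 182 180 180 181 180 179 174 136 130 139 152 152
 153 150 150 149 155 154 145 143 134 116 120 147 182 180 181 180 181 183
 171 126 132 147 150 149 149 148 150] [[105 104 106]
 [108 104 105]
 [137 134 134]
 [156 153 152]
 [154 151 151]] [[45 48 94]
 [50 45 79]
 [44 44 79]
 [43 43 78]
 [52 50 84]
 [93 88 96]]
bronze [309.8 187.2] 413.5625 [382.4 251.1] 238.34375 [array([ 0.6714, -0.0086,  0.0055]), np.float64(0.0008)] top@.004/.007 [ 0.6722 -0.0087] [ 0.6714 -0.0086]
red [456.3 205.6] 364.3125 [379.7 363.1] 532.21875 [array([ 0.6303, -0.2778,  0.0092]), np.float64(0.0011)] top@.004/.007 [ 0.632  -0.2793] [ 0.6314 -0.2785]
white [502.4 296. ] 380.9375 [261.  411.8] 677.78125 [array([ 0.4626, -0.3511,  0.0086]), np.float64(0.0007)] top@.004/.007 [ 0.4631 -0.3527] [ 0.463  -0.3516]
shortplate [387.8 298.3] 1519.84375 [272. 302.] 1366.75 [array([ 0.4636, -0.144 ,  0.0053]), np.float64(0.0007)] top@.004/.007 [ 0.464  -0.1441] [ 0.4639 -0.1437]
blackeye mid [array([0.5962, 0.2496, 0.0123]), np.float64(0.001)] [0.5955795  0.24937987] [0.59664706 0.24850427]
galv top [array([0.476 , 0.3171, 0.0233]), np.float64(0.0025)] [0.47460513 0.31617563] [0.47755759 0.31230728]
tallpin [array([0.4662, 0.1375, 0.0653]), np.float64(0.0011)] [0.46545747 0.13705026] [0.46711429 0.1328602 ]
shortpin side@.054 [ 0.46436327 -0.14247087  0.054     ]
galv leaf [0.42675216 0.28478252 0.023     ] black leaf [0.54558941 0.27388945 0.023     ]
```

View pics/sp.png

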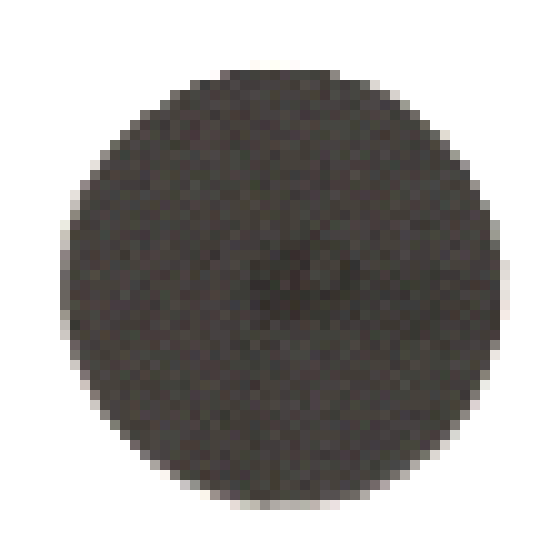

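The contrast crop shows the short pin's tip near (32.8,26.2) in the crop, about (392.3,295.7) in the full top picture. That puts it on the plate's centre. Heights from the two views match the text to 2–3 mm.

```bash
cat > go.py <<'E'
# prints the shift in tool axes from the measured pose to x y z yaw
import sys,numpy as np
from station import arm, grab_frame, camera_params, job_done
from scipy.spatial.transform import Rotation as R
s=arm.get_state();x=list(map(float,sys.argv[1:5]))
r=R.from_euler("xyz",s["ee_rot"])
d=r.inv().apply(np.array(x[:3])-s["eef_pos"]);w=-(x[3]-s["ee_rot"][2]);w=(w+np.pi)%(2*np.pi)-np.pi
print("d",d.round(4),"turn",round(w,3),"rows",round(max(np.linalg.norm(d)/.0417,abs(w)/.125),1),"t",s["t"],"pos",s["eef_pos"].round(4),"yaw",s["ee_rot"][2].round(3))
E
python3 -c "
from h import *
print(plane('top',(392.3,295.7),.054),tri((392.3,295.7),(270.8,280.1)))"
python3 go.py .6717 -.0086 .12 -2.747
python3 nudge.py '[[0.07,-0.6167,0.4082,0.106,0],[0.07,-0.6167,0.4082,0.106,0],[0.07,-0.6167,0.4082,0.106,0],[0.07,-0.6167,0.4082,0.106,0],[0.07,-0.6167,0.4082,0.106,0],[0.07,-0.6167,0.4082,0.106,0],[0.07,-0.6167,0.4082,0.106,0],[0.07,-0.6167,0.4082,0.106,0],[0.07,-0.6167,0.4082,0.106,0],[0.07,-0.6167,0.4082,0.106,0],[0.07,-0.6167,0.4082,0.106,0],[0.07,-0.6167,0.4082,0.106,0],[0.07,-0.6167,0.4082,0.106,0],[0.07,-0.6167,0.4082,0.106,0],[0.07,-0.6167,0.4082,0.106,0],[0.07,-0.6167,0.4082,0.106,0],[0.07,-0.6167,0.4082,0.106,0],[0.07,-0.6167,0.4082,0.106,0],[0.07,-0.6167,0.4082,0.106,0],[0.07,-0.6167,0.4082,0.106,0]]' 30; python3 go.py .6717 -.0086 .004 -2.747
```

```text
t: 1.77
eef_pos: [0.6721, -0.007, 0.1189]
ee_rot: [3.141, -0.002, -2.744]
force: [-0.4, -0.7, -0.4]
width: 0.0698
gripper_force: 0.0
d [ 0.0007 -0.0014  0.1149] turn 0.003 rows 2.8 t 1.7667 pos [ 0.6721 -0.007   0.1189] yaw -2.744
```

```bash
python3 nudge.py '[[0.07,0,-0.001,0.04,0],[0.07,0,-0.001,0.08,0],[0.07,0,-0.001,0.105,0],[0.07,0,-0.001,0.114,0],[0.07,0,-0.001,0.114,0],[0.07,0,-0.001,0.114,0]]'; python3 go.py .6717 -.0086 .004 -2.747
```

```text
t: 2.27
eef_pos: [0.6727, -0.0106, 0.0075]
ee_rot: [-3.141, 0.0, -2.747]
force: [0.1, 0.3, 0.3]
width: 0.0699
gripper_force: 0.0
d [0.0002 0.0023 0.0035] turn 0.0 rows 0.1 t 2.2667 pos [ 0.6727 -0.0106  0.0075] yaw -2.747
```

```bash
python3 nudge.py '[[0.07,0,0.0015,0.002,0],[0.07,0,0.0015,0.002,0],[0.03,0,0.0015,0.002,0],[0.03,0,0.0015,0.002,0],[0.03,0,0.0015,0.002,0],[0.03,0,0.0015,0.002,0],[0.03,0,0.0015,0.002,0]]' 30; python3 go.py .6717 -.0086 .004 -2.747
```

```text
t: 2.85
eef_pos: [0.6718, -0.0085, 0.0049]
ee_rot: [-3.142, 0.0, -2.747]
force: [-1.0, 1.0, 3.7]
width: 0.0424
gripper_force: 27.9
d [ 0.0001 -0.      0.0009] turn 0.0 rows 0.0 t 2.85 pos [ 0.6718 -0.0085  0.0049] yaw -2.747
```

```bash
python3 nudge.py '[[0.03,0,0,-0.04,0],[0.03,0,0,-0.08,0],[0.03,0,0,-0.1,0],[0.03,0,0,-0.1,0],[0.03,0,0,-0.1,0]]'; python3 go.py .466 .137 .10 -2.747
```

```text
t: 3.27
eef_pos: [0.6724, -0.0083, 0.1063]
ee_rot: [-3.141, 0.003, -2.747]
force: [-0.7, -0.5, -1.4]
width: 0.0418
gripper_force: 30.0
d [0.1347 0.2136 0.0058] turn 0.0 rows 6.1 t 3.2667 pos [ 0.6724 -0.0083  0.1063] yaw -2.747
```

```bash
python3 nudge.py '[[0.03,0.135,0.2138,0,0],[0.03,0.135,0.2138,0,0],[0.03,0.135,0.2138,0,0],[0.03,0.135,0.2138,0,0],[0.03,0.135,0.2138,0,0],[0.03,0.135,0.2138,0,0],[0.03,0.135,0.2138,0,0],[0.03,0.135,0.2138,0,0],[0.03,0.135,0.2138,0,0]]'; python3 go.py .466 .137 .10 -2.747
python3 - <<'E'
from h import *
t=cv2.imread("pics/x.png")
a=grab_frame("top")[:,:,::-1];b=grab_frame("side")[:,:,::-1]
c=np.hstack([cv2.resize(a[250:350,180:280],(400,400)),cv2.resize(b[140:240,230:330],(400,400),interpolation=cv2.INTER_CUBIC)])
cv2.imwrite("pics/b1.png",c)
E
```

```text
t: 4.02
eef_pos: [0.4646, 0.137, 0.1041]
ee_rot: [-3.141, -0.001, -2.745]
force: [0.3, 0.8, -1.5]
width: 0.0417
gripper_force: 30.0
d [-0.0013 -0.0006  0.0041] turn 0.002 rows 0.1 t 4.0167 pos [0.4646 0.137  0.1041] yaw -2.745[ WARN:0@0.396] global loadsave.cpp:275 findDecoder imread_('pics/x.png'): can't open/read file: check file path/integrity
```

View pics/b1.png

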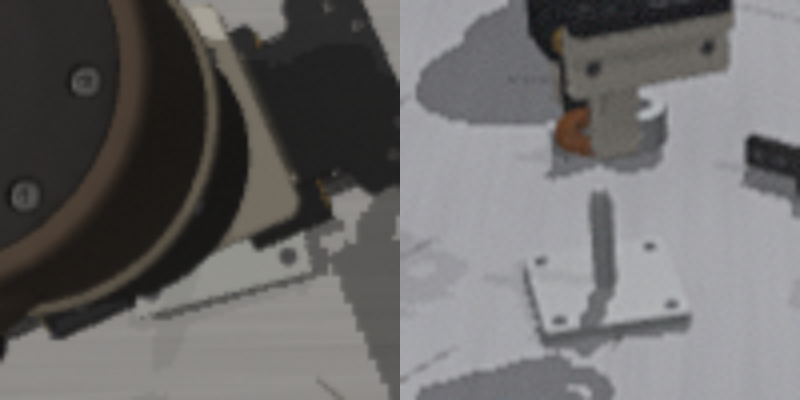

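The washer is level in the fingers, above the pin (crop x≈600 in side). Its left edge is at about u=268.3, and I'll compare that with the prediction.

```bash
python3 -c "
from h import *
s=arm.get_state();p=s['eef_pos'];print(p,s['width'])
for X in (p,p-[.022,0,0],p+[.022,0,0],[.466,.137,.068]): print(proj('side',X))"; python3 go.py .466 .137 .02 -2.747
```

```text
[0.46535754 0.13635422 0.10406754] 0.04201578183828204
(np.float64(278.59710708683946), np.float64(172.0449512406546))
(np.float64(267.99481756236474), np.float64(172.13554411557175))
(np.float64(289.18459431063235), np.float64(171.95448484624632))
(np.float64(279.87220805612924), np.float64(187.0255481848877))
d [-0.0009  0.0004  0.0841] turn -0.001 rows 2.0 t 4.1167 pos [0.4654 0.1364 0.1041] yaw -2.748
```

```bash
python3 nudge.py '[[0.03,-0.0005,0.0005,0.02,0],[0.03,-0.0005,0.0005,0.04,0],[0.03,-0.0005,0.0005,0.06,0],[0.03,-0.0005,0.0005,0.08,0],[0.03,-0.0005,0.0005,0.09,0],[0.03,-0.0005,0.0005,0.09,0],[0.03,-0.0005,0.0005,0.09,0]]'; python3 go.py .466 .137 .013 -2.747
```

```text
t: 4.7
eef_pos: [0.4654, 0.1363, 0.0136]
ee_rot: [-3.141, -0.002, -2.749]
force: [0.2, 0.8, -0.5]
width: 0.0422
gripper_force: 30.0
d [-0.0008  0.0004  0.0006] turn -0.002 rows 0.0 t 4.7 pos [0.4654 0.1363 0.0136] yaw -2.749
```

```bash
python3 nudge.py '[[0.065,0,0,0,0],[0.065,0,0,0,0],[0.065,0,0,0,0],[0.065,0,0,-0.02,0],[0.065,0,0,-0.05,0],[0.065,0,0,-0.09,0],[0.065,0,0,-0.1,0],[0.065,0,0,-0.1,0]]'; python3 go.py .4748 .3163 .10 -2.568
```

```text
t: 5.37
eef_pos: [0.4673, 0.139, 0.119]
ee_rot: [3.14, 0.008, -2.746]
force: [0.2, -0.5, -0.1]
width: 0.0649
gripper_force: 0.0
d [-0.0751  0.1607  0.0199] turn -0.178 rows 4.3 t 5.3667 pos [0.4673 0.139  0.119 ] yaw -2.746
```

```bash
python3 nudge.py '[[0.07,-0.075,0.161,0.01,-0.178],[0.07,-0.075,0.161,0.01,-0.178],[0.07,-0.075,0.161,0.01,-0.178],[0.07,-0.075,0.161,0.01,-0.178],[0.07,-0.075,0.161,0.01,-0.178],[0.07,-0.075,0.161,0.01,-0.178],[0.07,-0.075,0.161,0.01,-0.178],[0.07,-0.075,0.161,0.01,-0.178]]'
python3 - <<'E'
from h import *
a=grab_frame("top")[:,:,::-1];b=grab_frame("side")[:,:,::-1]
c=np.hstack([cv2.resize(a[250:350,180:280],(400,400)),cv2.resize(b[130:230,240:340],(400,400),interpolation=cv2.INTER_CUBIC)])
cv2.imwrite("pics/b2.png",c)
E
python3 go.py .4748 .3163 .008 -2.568
```

```text
t: 6.03
eef_pos: [0.4719, 0.3141, 0.1043]
ee_rot: [-3.141, -0.001, -2.569]
force: [-0.3, 0.3, -0.3]
width: 0.07
gripper_force: 0.0
d [-0.0035  0.0007  0.0967] turn -0.002 rows 2.3 t 6.1333 pos [0.4723 0.3138 0.1047] yaw -2.57
```

View pics/b2.png

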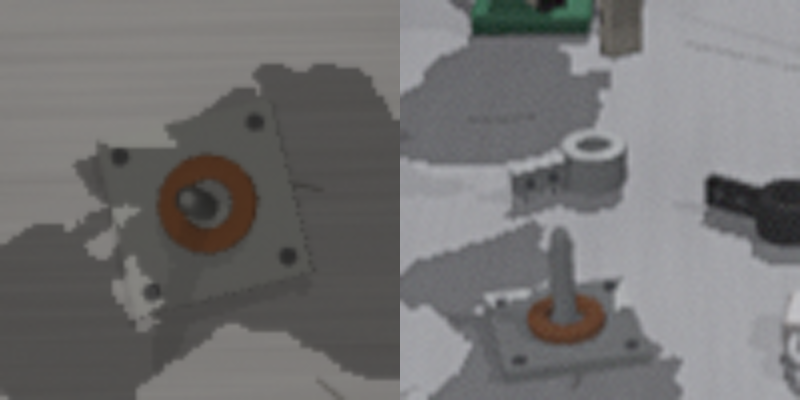

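The bronze washer sits flat on the plate, centred around the pin (left crop 207,204). The galvanised eye is untouched.

```bash
python3 nudge.py '[[0.07,-0.0033,0.0007,0.035,0],[0.07,-0.0033,0.0007,0.07,0],[0.07,-0.0033,0.0007,0.09,0],[0.07,-0.0033,0.0007,0.096,0],[0.07,-0.0033,0.0007,0.096,0],[0.07,-0.0033,0.0007,0.096,0],[0.03,-0.0033,0.0007,0.096,0],[0.03,-0.0033,0.0007,0.096,0],[0.03,-0.0033,0.0007,0.096,0],[0.03,-0.0033,0.0007,0.096,0],[0.03,-0.0033,0.0007,0.096,0]]' 45; python3 go.py .4748 .3163 .008 -2.568
```

```text
t: 7.05
eef_pos: [0.475, 0.3177, 0.0092]
ee_rot: [3.141, 0.001, -2.569]
force: [-1.4, 0.6, 3.0]
width: 0.0421
gripper_force: 12.3
d [ 0.0009 -0.0011  0.0012] turn -0.001 rows 0.0 t 7.05 pos [0.475  0.3177 0.0092] yaw -2.569
```

```bash
python3 nudge.py '[[0.03,0,0,0,0],[0.03,0,0,0,0],[0.03,0,0,-0.04,0],[0.03,0,0,-0.08,0],[0.03,0,0,-0.1,0],[0.03,0,0,-0.1,0],[0.03,0,0,-0.1,0]]'; python3 go.py .466 .137 .11 -2.568
```

```text
t: 7.63
eef_pos: [0.475, 0.3178, 0.1098]
ee_rot: [3.14, 0.002, -2.569]
force: [0.6, -0.3, -2.4]
width: 0.0412
gripper_force: 45.0
d [ 0.1055 -0.1471 -0.0006] turn -0.001 rows 4.3 t 7.6333 pos [0.475  0.3178 0.1098] yaw -2.569
```

```bash
python3 nudge.py '[[0.03,0.105,-0.147,0,0],[0.03,0.105,-0.147,0,0],[0.03,0.105,-0.147,0,0],[0.03,0.105,-0.147,0,0],[0.03,0.105,-0.147,0,0],[0.03,0.105,-0.147,0,0],[0.03,0.105,-0.147,0,0],[0.03,0.105,-0.147,0,0],[0.03,0.105,-0.147,0,0]]'
python3 - <<'E'
from h import *
b=grab_frame("side")[:,:,::-1]
cv2.imwrite("pics/b3.png",cv2.resize(b[130:230,230:330],(500,500),interpolation=cv2.INTER_CUBIC))
p=arm.get_state()['eef_pos']
for z in(-.009,.017):print(proj('side',p+[0,0,z]))
E
python3 go.py .466 .137 .026 -2.568
```

```text
t: 8.38
eef_pos: [0.4662, 0.1375, 0.108]
ee_rot: [-3.142, -0.001, -2.568]
force: [0.7, 1.1, -2.0]
width: 0.0414
gripper_force: 45.0
(np.float64(279.1566143354418), np.float64(173.88358912397365))
(np.float64(278.45013560021954), np.float64(162.59622904683417))
d [ 0.0004 -0.0004  0.0821] turn 0.0 rows 2.0 t 8.4333 pos [0.4662 0.1376 0.1081] yaw -2.568
```

View pics/b3.png

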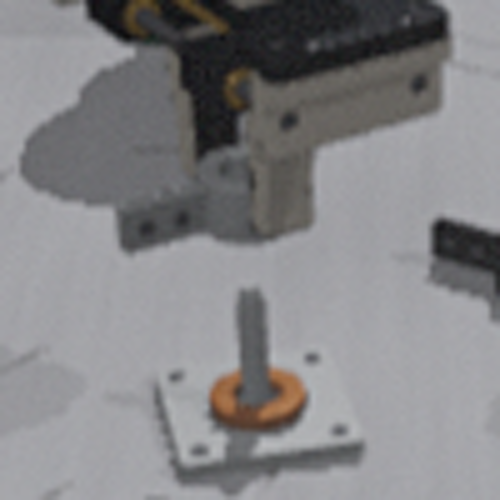

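The eye hangs level over the pin, ring centre near crop x=245 and pin at 250. It's aligned to within about 1 px.

```bash
python3 nudge.py '[[0.03,0.0003,-0.0003,0.015,0],[0.03,0.0003,-0.0003,0.03,0],[0.03,0.0003,-0.0003,0.045,0],[0.03,0.0003,-0.0003,0.06,0],[0.03,0.0003,-0.0003,0.074,0],[0.03,0.0003,-0.0003,0.08,0],[0.03,0.0003,-0.0003,0.08,0],[0.03,0.0003,-0.0003,0.08,0]]'; python3 go.py .466 .137 .026 -2.568
```

```text
t: 9.1
eef_pos: [0.4662, 0.1369, 0.0285]
ee_rot: [-3.141, -0.001, -2.568]
force: [-0.7, 1.4, -1.6]
width: 0.0411
gripper_force: 45.0
d [0.0001 0.0002 0.0025] turn 0.0 rows 0.1 t 9.1 pos [0.4662 0.1369 0.0285] yaw -2.568
```

```bash
python3 nudge.py '[[0.03,0,0,0.002,0],[0.03,0,0,0.002,0],[0.055,0,0,0.002,0],[0.065,0,0,0.002,0],[0.065,0,0,0.002,0],[0.065,0,0,0.002,0],[0.065,0,0,-0.02,0],[0.065,0,0,-0.05,0],[0.065,0,0,-0.09,0],[0.065,0,0,-0.1,0],[0.065,0,0,-0.1,0]]'; python3 go.py .631 -.2785 .11 -2.747
```

```text
t: 10.02
eef_pos: [0.4683, 0.1378, 0.1326]
ee_rot: [3.142, 0.008, -2.568]
force: [0.2, 1.2, -0.4]
width: 0.0651
gripper_force: 0.0
d [ 0.0893 -0.438   0.0218] turn 0.179 rows 10.7 t 10.0167 pos [0.4683 0.1378 0.1326] yaw -2.568
```

```bash
python3 nudge.py '[[0.07,0.0893,-0.438,0.02,0],[0.07,0.0893,-0.438,0.02,0],[0.07,0.0893,-0.438,0.02,0],[0.07,0.0893,-0.438,0.02,0],[0.07,0.0893,-0.438,0.02,0],[0.07,0.0893,-0.438,0.02,0],[0.07,0.0893,-0.438,0.02,0],[0.07,0.0893,-0.438,0.02,0],[0.07,0.0893,-0.438,0.02,0],[0.07,0.0893,-0.438,0.02,0],[0.07,0.0893,-0.438,0.02,0],[0.07,0.0893,-0.438,0.02,0],[0.07,0.0893,-0.438,0.02,0],[0.07,0.0893,-0.438,0.02,0]]'
python3 - <<'E'
from h import *
a=grab_frame("top")[:,:,::-1];b=grab_frame("side")[:,:,::-1]
c=np.hstack([cv2.resize(a[250:350,180:280],(400,400)),cv2.resize(b[130:230,230:330],(400,400),interpolation=cv2.INTER_CUBIC)])
cv2.imwrite("pics/b4.png",c)
E
python3 go.py .631 -.2785 .005 -2.568
```

```text
t: 11.18
eef_pos: [0.6278, -0.2801, 0.1075]
ee_rot: [3.14, -0.001, -2.57]
force: [-0.2, 0.6, 0.3]
width: 0.0697
gripper_force: 0.0
d [-0.0028 -0.001   0.1034] turn 0.0 rows 2.5 t 11.2833 pos [ 0.6281 -0.2791  0.1084] yaw -2.568
```

View pics/b4.png

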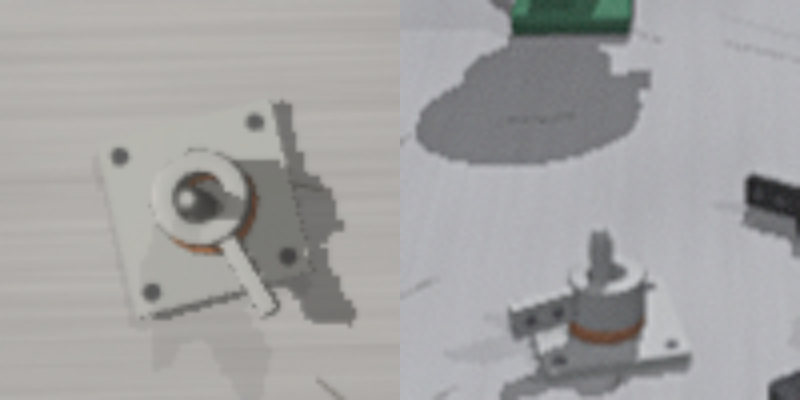

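The eye sits flat on the bronze washer, threaded on the pin. Next is the red collar.

```bash
python3 nudge.py '[[0.07,-0.0028,-0.001,0.035,0],[0.07,-0.0028,-0.001,0.07,0],[0.07,-0.0028,-0.001,0.095,0],[0.07,-0.0028,-0.001,0.1025,0],[0.07,-0.0028,-0.001,0.1025,0],[0.07,-0.0028,-0.001,0.1025,0],[0.07,-0.0028,-0.001,0.1025,0],[0.03,-0.0028,-0.001,0.1025,0],[0.03,-0.0028,-0.001,0.1025,0],[0.03,-0.0028,-0.001,0.1025,0],[0.03,-0.0028,-0.001,0.1025,0],[0.03,-0.0028,-0.001,0.1025,0],[0.03,-0.0028,-0.001,0.1025,0]]' 30; python3 go.py .631 -.2785 .005 -2.568
```

```text
t: 12.37
eef_pos: [0.6313, -0.2793, 0.0064]
ee_rot: [-3.142, 0.0, -2.569]
force: [-1.1, 1.0, 2.3]
width: 0.0388
gripper_force: 30.0
d [-0.0002  0.0009  0.0014] turn -0.001 rows 0.0 t 12.3667 pos [ 0.6313 -0.2793  0.0064] yaw -2.569
```

```bash
python3 nudge.py '[[0.03,0,0,-0.04,0],[0.03,0,0,-0.08,0],[0.03,0,0,-0.11,0],[0.03,0,0,-0.11,0],[0.03,0,0,-0.11,0]]'; python3 go.py .466 .137 .116 -2.568
```

```text
t: 12.78
eef_pos: [0.6327, -0.2796, 0.1187]
ee_rot: [-3.138, 0.003, -2.569]
force: [0.6, -0.4, -2.7]
width: 0.0385
gripper_force: 30.0
d [-0.0857  0.4405  0.0017] turn -0.001 rows 10.8 t 12.7833 pos [ 0.6327 -0.2796  0.1187] yaw -2.569
```

```bash
python3 nudge.py '[[0.03,-0.086,0.4405,0,0],[0.03,-0.086,0.4405,0,0],[0.03,-0.086,0.4405,0,0],[0.03,-0.086,0.4405,0,0],[0.03,-0.086,0.4405,0,0],[0.03,-0.086,0.4405,0,0],[0.03,-0.086,0.4405,0,0],[0.03,-0.086,0.4405,0,0],[0.03,-0.086,0.4405,0,0],[0.03,-0.086,0.4405,0,0],[0.03,-0.086,0.4405,0,0],[0.03,-0.086,0.4405,0,0],[0.03,-0.086,0.4405,0,0],[0.03,-0.086,0.4405,0,0],[0.03,-0.086,0.4405,0,0]]'
python3 go.py .466 .137 .049 -2.568
```

```text
t: 14.03
eef_pos: [0.4647, 0.1365, 0.1154]
ee_rot: [-3.142, -0.001, -2.57]
force: [-0.4, 0.4, -0.5]
width: 0.0387
gripper_force: 30.0
d [-0.0015 -0.0002  0.0664] turn -0.002 rows 1.6 t 14.0333 pos [0.4647 0.1365 0.1154] yaw -2.57
```

```bash
python3 nudge.py '[[0.03,-0.0014,0,0.015,0],[0.03,-0.0014,0,0.03,0],[0.03,-0.0014,0,0.045,0],[0.03,-0.0014,0,0.06,0],[0.03,-0.0014,0,0.065,0],[0.03,-0.0014,0,0.065,0],[0.03,-0.0014,0,0.065,0]]'
python3 go.py .466 .137 .049 -2.568
```

```text
t: 14.62
eef_pos: [0.4664, 0.1374, 0.0511]
ee_rot: [-3.141, -0.001, -2.57]
force: [-0.3, 0.6, -0.7]
width: 0.0384
gripper_force: 30.0
d [ 0.0005 -0.0002  0.0021] turn -0.002 rows 0.1 t 14.6167 pos [0.4664 0.1374 0.0511] yaw -2.57
```

```bash
python3 nudge.py '[[0.03,0,0,0.0015,0],[0.03,0,0,0.0015,0],[0.055,0,0,0.0015,0],[0.065,0,0,0.0015,0],[0.065,0,0,0.0015,0],[0.065,0,0,0.0015,0],[0.065,0,0,-0.02,0],[0.065,0,0,-0.05,0],[0.065,0,0,-0.08,0],[0.065,0,0,-0.08,0],[0.065,0,0,-0.08,0]]'; python3 go.py .463 -.3515 .11 -2.568
```

```text
t: 15.53
eef_pos: [0.4671, 0.1391, 0.133]
ee_rot: [3.141, 0.004, -2.569]
force: [-0.2, -0.0, -0.0]
width: 0.0652
gripper_force: 0.0
d [ 0.2695 -0.41    0.0217] turn -0.001 rows 11.8 t 15.5333 pos [0.4671 0.1391 0.133 ] yaw -2.569
```

```bash
python3 nudge.py '[[0.07,0.2695,-0.41,0.02,0],[0.07,0.2695,-0.41,0.02,0],[0.07,0.2695,-0.41,0.02,0],[0.07,0.2695,-0.41,0.02,0],[0.07,0.2695,-0.41,0.02,0],[0.07,0.2695,-0.41,0.02,0],[0.07,0.2695,-0.41,0.02,0],[0.07,0.2695,-0.41,0.02,0],[0.07,0.2695,-0.41,0.02,0],[0.07,0.2695,-0.41,0.02,0],[0.07,0.2695,-0.41,0.02,0],[0.07,0.2695,-0.41,0.02,0],[0.07,0.2695,-0.41,0.02,0],[0.07,0.2695,-0.41,0.02,0],[0.07,0.2695,-0.41,0.02,0]]'
python3 - <<'E'
from h import *
a=grab_frame("top")[:,:,::-1];b=grab_frame("side")[:,:,::-1]
c=np.hstack([cv2.resize(a[250:350,180:280],(400,400)),cv2.resize(b[130:230,230:330],(400,400),interpolation=cv2.INTER_CUBIC)])
cv2.imwrite("pics/b5.png",c)
E
python3 go.py .463 -.352 .004 -2.568
```

```text
t: 16.78
eef_pos: [0.4609, -0.3521, 0.1099]
ee_rot: [3.14, -0.001, -2.57]
force: [-0.2, -1.0, -0.0]
width: 0.07
gripper_force: 0.0
d [-0.0008 -0.0013  0.1067] turn 0.0 rows 2.6 t 16.8833 pos [ 0.4616 -0.3514  0.1107] yaw -2.568
```

View pics/b5.png

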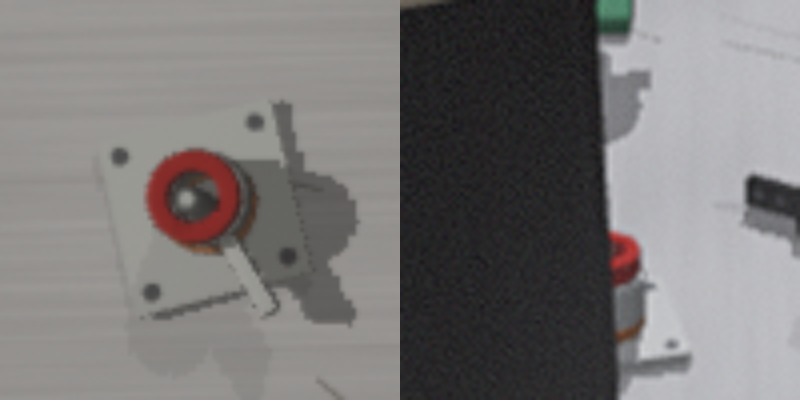

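The red collar is threaded and flat on the eye, so the tall pin is complete. Now the white washer.

```bash
python3 nudge.py '[[0.07,-0.0008,-0.001,0.035,0],[0.07,-0.0008,-0.001,0.07,0],[0.07,-0.0008,-0.001,0.095,0],[0.07,-0.0008,-0.001,0.106,0],[0.07,-0.0008,-0.001,0.106,0],[0.07,-0.0008,-0.001,0.106,0],[0.07,-0.0008,-0.001,0.106,0],[0.03,-0.0008,-0.001,0.106,0],[0.03,-0.0008,-0.001,0.106,0],[0.03,-0.0008,-0.001,0.106,0],[0.03,-0.0008,-0.001,0.106,0],[0.03,-0.0008,-0.001,0.106,0],[0.03,-0.0008,-0.001,0.106,0]]' 30; python3 go.py .463 -.352 .004 -2.568
```

```text
t: 17.97
eef_pos: [0.4631, -0.3529, 0.0055]
ee_rot: [-3.141, 0.0, -2.569]
force: [-0.9, 1.4, 4.2]
width: 0.0416
gripper_force: 30.0
d [-0.0005  0.0008  0.0015] turn -0.001 rows 0.0 t 17.9667 pos [ 0.4631 -0.3529  0.0055] yaw -2.569
```

```bash
python3 nudge.py '[[0.03,0,0,-0.03,0],[0.03,0,0,-0.06,0],[0.03,0,0,-0.09,0],[0.03,0,0,-0.09,0],[0.03,0,0,-0.09,0]]'; python3 go.py .465 -.144 .095 -2.568
```

```text
t: 18.38
eef_pos: [0.4642, -0.3533, 0.0971]
ee_rot: [-3.138, 0.003, -2.569]
force: [-0.6, -0.0, -0.6]
width: 0.0417
gripper_force: 30.0
d [-0.1141  0.1755  0.0018] turn -0.001 rows 5.0 t 18.3833 pos [ 0.4642 -0.3533  0.0971] yaw -2.569
```

```bash
python3 nudge.py '[[0.03,-0.114,0.1755,0,0],[0.03,-0.114,0.1755,0,0],[0.03,-0.114,0.1755,0,0],[0.03,-0.114,0.1755,0,0],[0.03,-0.114,0.1755,0,0],[0.03,-0.114,0.1755,0,0],[0.03,-0.114,0.1755,0,0],[0.03,-0.114,0.1755,0,0],[0.03,-0.114,0.1755,0,0]]'; 
python3 - <<'E'
from h import *
b=grab_frame("side")[:,:,::-1]
cv2.imwrite("pics/b6.png",cv2.resize(b[220:340,210:330],(480,480),interpolation=cv2.INTER_CUBIC))
p=arm.get_state()['eef_pos']
print(proj('side',p),proj('side',p-[.022,0,0]),proj('side',[.465,-.144,.054]))
E
python3 go.py .465 -.144 .0145 -2.568
```

```text
t: 19.13
eef_pos: [0.4633, -0.1443, 0.0945]
ee_rot: [3.141, -0.001, -2.57]
force: [0.4, -0.7, 0.3]
width: 0.0416
gripper_force: 30.0
(np.float64(268.31744265480484), np.float64(261.9259121762178)) (np.float64(254.34786504356632), np.float64(262.1279265788028)) (np.float64(271.1274083390381), np.float64(280.7218340361021))
d [-0.0018 -0.0005  0.08  ] turn -0.002 rows 1.9 t 19.1833 pos [ 0.4633 -0.1446  0.0945] yaw -2.57
```

View pics/b6.png

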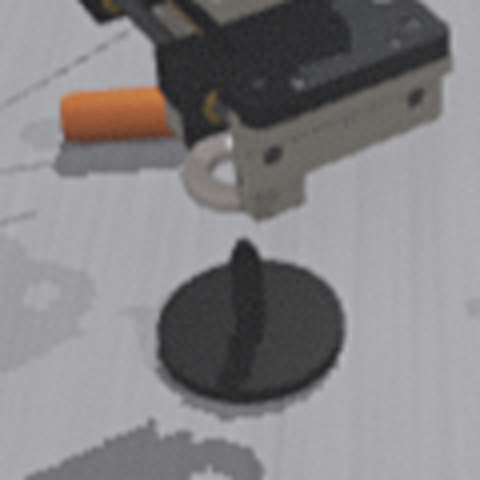

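The white washer is held level above the pin, left edge at crop x=182 (u≈255.5) and pin tip at u≈271. That is within 2 mm.

```bash
python3 nudge.py '[[0.03,-0.001,-0.0004,0.015,0],[0.03,-0.001,-0.0004,0.03,0],[0.03,-0.001,-0.0004,0.045,0],[0.03,-0.001,-0.0004,0.06,0],[0.03,-0.001,-0.0004,0.075,0],[0.03,-0.001,-0.0004,0.08,0],[0.03,-0.001,-0.0004,0.08,0],[0.03,-0.001,-0.0004,0.08,0]]'
python3 go.py .465 -.144 .0145 -2.568
```

```text
t: 19.85
eef_pos: [0.4646, -0.1443, 0.0149]
ee_rot: [3.141, -0.001, -2.57]
force: [0.9, -0.0, -0.2]
width: 0.042
gripper_force: 30.0
d [-0.0005 -0.      0.0004] turn -0.002 rows 0.0 t 19.85 pos [ 0.4646 -0.1443  0.0149] yaw -2.57
```

```bash
python3 nudge.py '[[0.055,0,0,0,0],[0.065,0,0,0,0],[0.065,0,0,0,0],[0.065,0,0,0,0],[0.065,0,0,-0.02,0],[0.065,0,0,-0.05,0],[0.065,0,0,-0.09,0],[0.065,0,0,-0.12,0],[0.065,0,0,-0.12,0]]'; python3 go.py .5958 .2493 .12 -3.597; python3 -c "
from station import arm, grab_frame, camera_params, job_done;print(arm.get_state()['q'])"
```

```text
t: 20.6
eef_pos: [0.4685, -0.1435, 0.1416]
ee_rot: [-3.135, 0.008, -2.567]
force: [1.3, -0.2, -0.3]
width: 0.065
gripper_force: 0.0
d [-0.3201  0.2607  0.0227] turn 1.03 rows 9.9 t 20.6 pos [ 0.4685 -0.1435  0.1416] yaw -2.567
[ 0.1064414   0.12387049 -0.51513934  0.00214929 -0.92146884 -1.1041768 ]
```

```bash
python3 nudge.py '[[0.07,-0.32,0.261,0.01,1.03],[0.07,-0.32,0.261,0.01,1.03],[0.07,-0.32,0.261,0.01,1.03],[0.07,-0.32,0.261,0.01,1.03],[0.07,-0.32,0.261,0.01,1.03],[0.07,-0.32,0.261,0.01,1.03],[0.07,-0.32,0.261,0.01,1.03],[0.07,-0.32,0.261,0.01,1.03],[0.07,-0.32,0.261,0.01,1.03],[0.07,-0.32,0.261,0.01,1.03],[0.07,-0.32,0.261,0.01,1.03],[0.07,-0.32,0.261,0.01,1.03],[0.07,-0.32,0.261,0.01,1.03],[0.07,-0.32,0.261,0.01,1.03]]'
python3 - <<'E'
from h import *
a=grab_frame("top")[:,:,::-1];b=grab_frame("side")[:,:,::-1]
c=np.hstack([cv2.resize(a[250:350,340:440],(400,400)),cv2.resize(b[220:340,210:330],(400,400),interpolation=cv2.INTER_CUBIC)])
cv2.imwrite("pics/b7.png",c)
E
python3 go.py .5958 .2493 .008 -3.597
```

```text
t: 21.77
eef_pos: [0.5917, 0.2488, 0.1249]
ee_rot: [-3.141, -0.0, 2.684]
force: [0.0, -0.1, 0.2]
width: 0.0702
gripper_force: 0.0
d [-0.0031  0.0026  0.1173] turn -0.003 rows 2.8 t 21.8667 pos [0.5919 0.2483 0.1253] yaw 2.684
```

View pics/b7.png

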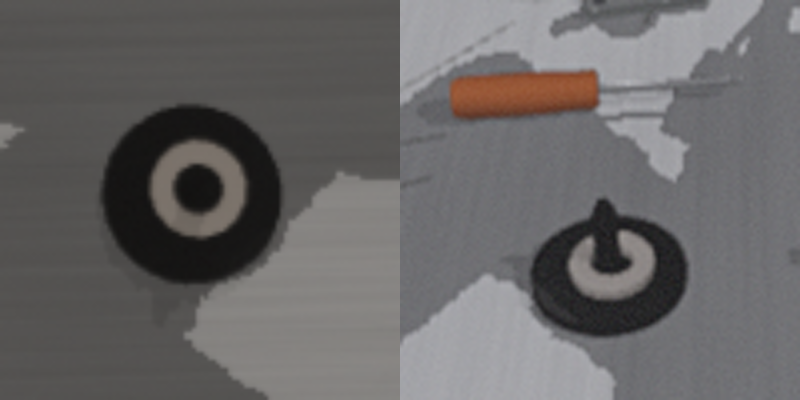

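The white washer is seated flat around the short pin (left crop 198,188). Now the black eye.

```bash
python3 nudge.py '[[0.07,-0.003,0.0023,0.035,0],[0.07,-0.003,0.0023,0.07,0],[0.07,-0.003,0.0023,0.1,0],[0.07,-0.003,0.0023,0.116,0],[0.07,-0.003,0.0023,0.116,0],[0.07,-0.003,0.0023,0.116,0],[0.07,-0.003,0.0023,0.116,0],[0.03,-0.003,0.0023,0.116,0],[0.03,-0.003,0.0023,0.116,0],[0.03,-0.003,0.0023,0.116,0],[0.03,-0.003,0.0023,0.116,0],[0.03,-0.003,0.0023,0.116,0],[0.03,-0.003,0.0023,0.116,0]]' 45; python3 go.py .5958 .2493 .008 -3.597
```

```text
t: 22.95
eef_pos: [0.5963, 0.2506, 0.0097]
ee_rot: [3.141, 0.001, 2.685]
force: [-0.7, -0.1, 3.6]
width: 0.0409
gripper_force: 45.0
d [-0.0001 -0.0014  0.0017] turn -0.001 rows 0.1 t 22.95 pos [0.5963 0.2506 0.0097] yaw 2.685
```

```bash
python3 nudge.py '[[0.03,0,0,-0.03,0],[0.03,0,0,-0.06,0],[0.03,0,0,-0.09,0],[0.03,0,0,-0.11,0],[0.03,0,0,-0.11,0],[0.03,0,0,-0.11,0]]'; python3 go.py .465 -.144 .12 -3.597
```

```text
t: 23.45
eef_pos: [0.5961, 0.2505, 0.12]
ee_rot: [3.14, 0.0, 2.684]
force: [-0.8, 0.3, -4.2]
width: 0.0409
gripper_force: 45.0
d [-0.0566 -0.4118 -0.0007] turn -0.002 rows 10.0 t 23.45 pos [0.5961 0.2505 0.12  ] yaw 2.684
```

```bash
python3 nudge.py '[[0.03,-0.057,-0.412,0,0],[0.03,-0.057,-0.412,0,0],[0.03,-0.057,-0.412,0,0],[0.03,-0.057,-0.412,0,0],[0.03,-0.057,-0.412,0,0],[0.03,-0.057,-0.412,0,0],[0.03,-0.057,-0.412,0,0],[0.03,-0.057,-0.412,0,0],[0.03,-0.057,-0.412,0,0],[0.03,-0.057,-0.412,0,0],[0.03,-0.057,-0.412,0,0],[0.03,-0.057,-0.412,0,0],[0.03,-0.057,-0.412,0,0],[0.03,-0.057,-0.412,0,0]]'; python3 go.py .465 -.144 .0275 -3.597
```

```text
t: 24.62
eef_pos: [0.4651, -0.1441, 0.1183]
ee_rot: [-3.141, -0.001, 2.685]
force: [0.1, -0.6, -2.2]
width: 0.0409
gripper_force: 45.0
d [-0.      0.0001  0.0908] turn -0.001 rows 2.2 t 24.6167 pos [ 0.4651 -0.1441  0.1183] yaw 2.685
```

```bash
python3 nudge.py '[[0.03,0,0,0.02,0],[0.03,0,0,0.04,0],[0.03,0,0,0.055,0],[0.03,0,0,0.07,0],[0.03,0,0,0.085,0],[0.03,0,0,0.09,0],[0.03,0,0,0.09,0],[0.03,0,0,0.09,0]]'; python3 go.py .465 -.144 .0262 -3.597
```

```text
t: 25.28
eef_pos: [0.4655, -0.144, 0.0291]
ee_rot: [-3.141, -0.0, 2.686]
force: [0.3, 0.8, -2.8]
width: 0.0412
gripper_force: 45.0
d [ 0.0005 -0.0002  0.0029] turn -0.0 rows 0.1 t 25.2833 pos [ 0.4655 -0.144   0.0291] yaw 2.686
```

```bash
python3 nudge.py '[[0.03,0,0,0.0022,0],[0.03,0,0,0.0022,0],[0.055,0,0,0.0022,0],[0.065,0,0,0.0022,0],[0.065,0,0,0.0022,0],[0.065,0,0,0.0022,0],[0.065,0,0,-0.02,0],[0.065,0,0,-0.05,0],[0.065,0,0,-0.09,0],[0.065,0,0,-0.12,0],[0.065,0,0,-0.15,0],[0.065,-0.04,-0.04,-0.2,0],[0.065,-0.08,-0.08,-0.2,0],[0.065,-0.12,-0.12,-0.2,0],[0.065,-0.16,-0.16,-0.2,0],[0.065,-0.16,-0.2,-0.2,0],[0.065,-0.16,-0.2,-0.2,0],[0.065,-0.16,-0.2,-0.2,0]]'
python3 - <<'E'
from h import *
a=grab_frame("top")[:,:,::-1];b=grab_frame("side")[:,:,::-1]
c=np.hstack([cv2.resize(a[160:360,180:420],(480,400)),cv2.resize(b[160:340,220:364],(320,400),interpolation=cv2.INTER_CUBIC)])
cv2.imwrite("pics/b8.png",c)
E
```

```text
t: 26.78
eef_pos: [0.5201, -0.3988, 0.2286]
ee_rot: [-3.141, -0.0, 2.683]
force: [0.3, -0.3, 0.7]
width: 0.0651
gripper_force: 0.0
```

View pics/b8.png

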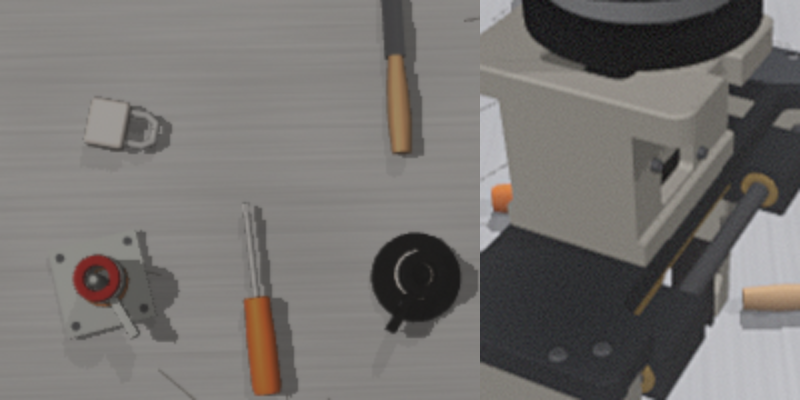

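The top view shows both stacks threaded, with padlock, file and screwdriver where they lay. The arm hides the side view, so I'll move it clear to check that the black eye lies flat.

```bash
python3 nudge.py '[[0.065,0.281,0.641,-0.03,0],[0.065,0.281,0.641,-0.03,0],[0.065,0.281,0.641,-0.03,0],[0.065,0.281,0.641,-0.03,0],[0.065,0.281,0.641,-0.03,0],[0.065,0.281,0.641,-0.03,0],[0.065,0.281,0.641,-0.03,0],[0.065,0.281,0.641,-0.03,0],[0.065,0.281,0.641,-0.03,0],[0.065,0.281,0.641,-0.03,0],[0.065,0.281,0.641,-0.03,0],[0.065,0.281,0.641,-0.03,0],[0.065,0.281,0.641,-0.03,0],[0.065,0.281,0.641,-0.03,0],[0.065,0.281,0.641,-0.03,0],[0.065,0.281,0.641,-0.03,0],[0.065,0.281,0.641,-0.03,0],[0.065,0.281,0.641,-0.03,0],[0.065,0.281,0.641,-0.03,0]]'
python3 - <<'E'
from h import *
b=grab_frame("side")[:,:,::-1]
c=cv2.resize(b[170:330,220:380],(600,600),interpolation=cv2.INTER_CUBIC)
cv2.imwrite("pics/b9.png",c)
E
```

```text
t: 28.47
eef_pos: [0.5504, 0.3066, 0.2585]
ee_rot: [-3.141, -0.001, 2.687]
force: [-1.0, -0.8, -0.1]
width: 0.0648
gripper_force: 0.0
```

View pics/b9.png

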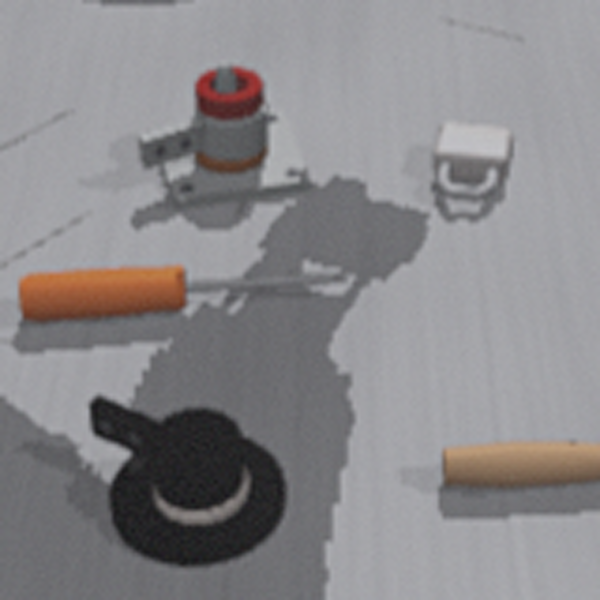

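```bash
python3 -c "
from h import *
f=lambda X:((np.array(proj('side',X))-[220,170])*3.75).round(0)
c=np.array([.4655,-.144,0]);l=np.array([-.897,.44,0]);n=np.array([.44,.897,0])
for z in(.039,.019):
  for s in(-.004,.004): print(z,s,f(c+.058*l+s*n+[0,0,z]))
for z in (.016,.042): print('ring',z,f(c+[.021,0,z]),f(c-[.021,0,-z]),f(c+[0,.021,z]),f(c-[0,.021,-z]))
b=grab_frame('side').max(2)
print(b[270:312:2,240:292:2])
"
```

```text
0.039 -0.004 [ 79. 409.]
0.039 0.004 [ 89. 398.]
0.019 -0.004 [ 84. 441.]
0.019 0.004 [ 93. 431.]
ring 0.016 [245. 477.] [152. 479.] [201. 446.] [195. 511.]
ring 0.042 [242. 435.] [147. 436.] [198. 404.] [192. 469.]
[[163 162 167 166 164 164 166 162 166 119 111 110 114 114 111 114 113 110
  109 110 112 108 115 110 108 112]
 [162 165 164 167 163 161 167 164 166 113 109 110 116 115 113 115 112 111
  113 108 111 112 109 114 111 110]
 [164 165 168 160 168 165 165 167 116 111 110 114 113 114 115 114 113 111
  115 112 112 110 109 112 111 110]
 [166 168 136  48  99 142 171 164 116 114 109 113 112 111 114 115 116 111
  112 113 108 111 108 114 109 114]
 [166 166  50  37  35  32  80 128 115 119 114 113 115 115 115  96  95  92
  103 113 111 110 112 115 113 111]
 [165 171  64  40  42  42  39  30  44  77 108 117 100  59  40  38  36  35
   40  46  89 112 112 115 113 113]
 [166 169  86  41  53  36  36  38  40  36  43  70  40  38  35  37  38  38
   40  34  38  73 114 116 112 113]
 [163 167 111  33  59  45  36  35  43  40  34  34  35  40  40  42  43  38
   39  38  38  37 101 118 111 115]
 [167 167 16
[... 705 characters left out ...]
43  37  38
   39  43  33  36  63  90  33  43]
 [ 96 100  99  95  93  34  38  30  36  34  54  45  36  38  32  36  39  33
   32  34  36  38 106  74  39  42]
 [ 99  96  97 101  94  35  40  38  36  40  57  83  28  34  37  37  32  40
   40  30  34  84 120  43  37  38]
 [ 98  97  99 100  92  38  37  35  35  43  38 118  97  38  34  28  36  27
   42  59 121 127  81  31  32  42]
 [104  96  95 100 101  42  35  36  38  32  38  52 115 132 115 110 115 117
  119 131 118  85  36  41  41  41]
 [116 106 107  96  99  41  36  36  41  34  41  31  50  92 114 123 123 124
  113  93  54  35  39  42  36  43]
 [115 112 113  99  96  76  32  34  37  36  32  36  37  29  41  48  44  52
   32  37  38  40  39  42  36  39]]
```

The eye's ring rim, bottom edge and leaf tip all project within about 1–2 px of where a level, seated eye would be, so I'm handing in.

```bash
python3 -c "
from station import arm, grab_frame, camera_params, job_done;print(job_done())"
```

```text
the job is handed in; nothing more can be done
None
```

I made up both hinges in the order you gave and handed the job in at about 28.5 s; in the last pictures every part was threaded, flat and released, and the padlock, file and screwdriver were where they lay (no verdict came back).

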